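Open the filter cover of the bench dust extractor

TASK

Open the filter of the small white dust extractor on the bench: press its orange snap tab down until it is flush and stays in, then push the released blue cover by its ridge along the guides, over the tab, until the filter opening is completely uncovered and the cover lies flat on the ledge. Only press and push with the fingertips - do not pinch, lift or tip the cover, and leave the things standing round the extractor where they are.

Things in the scene. Friction and masses are not known exactly. Their poses are not given: they have to be found in the camera images.
- dust_unit: White bench dust extractor, black foot, 120 x 220 mm, 67 mm high, fixed. Origin: centre of its underside; z up; +y along its length, the way the cover slides off; the air slots face -x. Deck 56 mm above the bench. Runners 30 to 46 mm either side of the middle line carry the cover at 60 mm; side guides 66 mm high, 93 mm apart inside, lead it with 1.5 mm play each side.
- opening (a point): Centre of the filter opening, at deck height (56 mm): 60 mm square, on the middle line, from y = -66 to -6 mm of the extractor; under the cover at the start. A low stop 66 mm high stands behind the cover at y = -82 to -78 mm; behind that the deck goes on to y = -110 mm.
- end_stop (a point): Middle of the top of the white end stop's inner face, at y = +94 mm of the extractor, 68 mm above the bench. The free ledge lies between the tab and it. The cover meets it after sliding 90 mm.
- filter_cover: Loose blue filter cover, a plate 90 (x) x 80 (y) x 10 (z) mm, 0.1 to 0.21 kg. Origin: centre of its underside; axes as the extractor's. Origin in the extractor's frame: y = -36, z = 60 mm at the start; y = +34 mm when the opening is just clear; y = +54 mm at the end stop. Slides with 1 to 3 N once the tab is in.
- ridge_top (a point): Middle of the top of the cover's push ridge: a bar 60 mm long (x), 12 mm thick (y), standing 16 mm above the plate, its middle 24 mm towards -y of the cover's middle. Its -y face is the face to push. Top 86 mm above the bench.
- snap_tab (a joint): Travel of the orange snap tab, m: 0 to 0.001 out (it stands in the cover's way, top about 67 mm above the bench), 0.011 fully in (top flush with the deck at 56 mm). Moves straight down with about 3 N against it, stops dead at 0.011, and stays wherever it is left, with no spring back. The cover can pass when it is in by more than 0.008.
- tab_top (a point): Middle of the top face of the orange snap tab, 30 (x) x 36 (y) mm; moves with the tab. It lies at x = 0, y = +24 mm of the extractor; the cover's near edge is 20 mm from it towards -y.
- bur_stand: Loose beech block with burs, 45 x 90 mm, 52 mm high, beside the extractor. Origin: centre of its underside. Leave alone.
- paste_pot: Loose orange pot with black lid, 49 mm across, 52 mm high, near the extractor. Origin: centre of its underside. Leave alone.
- jaw_model: Loose white plaster jaw model, 67 x 66 mm, 28 mm high, near the extractor. Origin: centre of its underside. Leave alone.
There are look-alikes about, which are no part of the job. Leave any brown look-alike of the filter_cover alone.

How it is judged:
By the outcome, as a careful person would: the job done as asked, in the order asked, and still so for the second after the job is handed in, with the robot touching nothing.
It also fails if it takes over 35 s, if anything falls off the work surface, if the arm or the gripper's body presses on something with over 40 N, if the wrist force passes 120 N, or if a joint passes its speed limit or range.

ROBOT

A 6-joint arm with a two-finger parallel gripper is mounted at the origin on a cart in front of the work surface, level with it; the furniture and walls round the work are solid. World frame = base frame: x ahead of the robot, y to its left, z up, the work surface at z = 0. Lengths are in m, angles in degrees, forces in N, time in s.
With the tool pointing down it reaches from about 0.375 to 0.9 m from the base axis. Payload 3.1 kg.
Tool frame: the origin (TCP) lies between the finger pads; the fingertips stand 11 mm ahead of it and the grasp point (between the pads) lies 8 mm behind it; z points along the fingers, y is the line along which they close (so a half turn about z gives the same grasp; the last joint's range is limited). The gripper opens to 87 mm and grips with 3 to 60 N. Pads are 19 mm wide; open, the fingers measure 117 mm over their backs; the gripper's body (75 mm by 190 mm) begins 51 mm behind the grasp point.
Start: joints at [65.747, 30.224, 82.088, -0, 67.689, -10.227], TCP at [0.151, 0.606, 0.234] pointing down, gripper open.
Joint ranges: [-176.69, 176.69], [-43.24, 126.21], [12.49, 139.97], [-82, 262], [0, 151.66], [-163.58, 163.58]. Speed limits (degrees/s): [159.86, 159.86, 180, 180, 180, 180].

INTERFACE

Orientations are given as a 3x3 rotation matrix whose columns are the frame's x, y, z axes.
In Python, from rig import bot, viewer, workorder, nets gives the robot as it stands. The module is installed in compiled form; this text tells all that it offers.
- The arm moves only by the tool move_arm, never from a script. Its argument "increments" is a list of rows, each a list of 7 numbers: the shift along the tool's x, y, z normalised to -1 to 1, where 1 is 0.3 m, then the turn, a rotation vector about the tool's x, y, z normalised to -1 to 1, where 1 is pi rad, then the opening, from 0 (shut) to 1 (fully open). In form: [[tx, ty, tz, wx, wy, wz, grip], ...]. A call has 1 to 10 rows; each row is the pose to reach, as a shift and turn from the pose commanded when the call began, along the tool's axes at that moment, turning the shorter way round; what a row does not reach only later rows make up. A row lasts 1/12 s, in which the tool goes at most 41.7 mm and 7.16 degrees, less where a joint would pass 70% of its speed; a pose out of reach is approached as far as the arm can. A call with a number of a shift or a turn outside -1 to 1 is refused whole. A call with a gripper value outside its range is refused whole. The fingers move at their own pace and stop on an object; the grip force is fixed at half the most. Time passes only in rows, so rows that repeat a pose let the fingers close. It gives the time, the measured TCP pose, the force, the opening and the grip force at its end, in the units of the state.
- bot.read_state(): the state, without advancing time (a new reading comes with each control period).
- viewer.capture(name): name is "side" or "top" or "wrist"; returns a dict with "image" (420x560x3 uint8, blue, green, red), "K" (3x3 intrinsics, pixels), "eye" and "orientation" of the camera in the world. Camera axes: x right, y up, looking along -z (the intrinsics and any distortion apply to the point x, -y, -z); pixel columns grow to the right and rows downward; lengths in m; the calibration is good to about 2 mm. A picture is of the moment at which its call begins. There is no depth.
- workorder.hand_in(): hands the job in; it is judged then, once.
Trained networks look in the newest picture that a camera, given by its name, has taken for a name from the list of things; names that differ only in an ending like _2 or _b are one class to them, and where a whole thing is asked for, a point or a joint stands for the part that bears it (a point fixed in the world has none). Each returns a list of dicts, best first, with "conf" (0 to 1); they miss things now and then, are a little off and sometimes report something else, mostly with a low value. They report only what shows in the picture. A call takes as long as a camera call. They do not tell look-alikes from the thing itself.
- nets.find_in(camera, thing): "location" ([column, row] in pixels, amid what is visible of it).
The state is a dict: "time_s": time; "joint_positions": joint angles; "qvel": joint speeds; "tau": joint torques, N m; "position": TCP position; "tcp_rot": TCP orientation; "force": force on the tool from outside, world axes, zero at the start; "moment": the same for the moment, N m; "opening": opening from 0.0 (shut) to 1.0 (fully open); "grasp_force": force on a finger pad.
Only numpy, scipy, OpenCV 4.12 (cv2) and the standard library are available. Lean on these libraries where they do the work, as an engineer would, in place of code of your own. Each camera call takes 0.05 s, during which the arm holds its last target. There are 200 camera calls.

## Working session

There is one attempt and no reset: what is moved stays moved. The work goes in short steps, Python scripts to look and compute and a tool call to move; the robot and the scene stay as the last step left them, time stands still between calls to the robot, and variables do not carry over. Pictures are saved under pics/ and viewed, at most 10 in all, crops included, and the job is handed in when it is done.

Besides the shell and the picture viewer there is one more tool, called after "Emit:" as name([rows], argument=value, ...), one row to a line, values as JSON. move_arm: Moves the arm, as the interface text tells. Its arguments: {"type":"object","properties":{"increments":{"type":"array"}},"required":["increments"]}

```bash
mkdir -p pics; cat > h.py <<'E'
from rig import bot, viewer, workorder, nets
import numpy as np, cv2
def cap(n):
    return viewer.capture(n)
def proj(c,P):
    P=np.atleast_2d(P); R=np.array(c["orientation"]); q=(P-np.array(c["eye"]))@R
    q=q*[1,-1,-1]; u=q@np.array(c["K"]).T
    return u[:,:2]/u[:,2:]
def ray(c,px,z):
    R=np.array(c["orientation"]); d=np.linalg.inv(np.array(c["K"]))@[px[0],px[1],1]
    d=R@(d*[1,-1,-1]); e=np.array(c["eye"]); return e+d*(z-e[2])/d[2]
E
python3 - <<'E'
from h import *
ims=[]
for n in ["side","top"]:
    c=cap(n); cv2.imwrite(f"pics/{n}0.png",c["image"]); print(n,np.round(c["eye"],3),[k for k in c])
    for t,z in [("dust_unit",.06),("filter_cover",.07),("ridge_top",.086),("tab_top",.067),("paste_pot",.03),("bur_stand",.03),("jaw_model",.02)]:
        for d in nets.find_in(n,t)[:3]: print(t,round(d["conf"],2),np.round(d["location"]),np.round(ray(c,d["location"],z),3))
s=bot.read_state(); print(s["time_s"],s["position"],np.round(s["tcp_rot"],3).tolist(),s["opening"])
E
```

```text
side [ 0.028 -0.763  0.651] ['image', 'K', 'eye', 'orientation']
dust_unit 0.7 [238. 248.] [0.424 0.004 0.06 ]
filter_cover 0.87 [218. 196.] [0.498 0.269 0.07 ]
filter_cover 0.75 [238. 236.] [0.442 0.037 0.07 ]
filter_cover 0.69 [308. 336.] [ 0.392 -0.337  0.07 ]
ridge_top 0.94 [269. 296.] [ 0.379 -0.219  0.086]
ridge_top 0.76 [220. 197.] [0.487 0.231 0.086]
ridge_top 0.67 [237. 234.] [0.435 0.026 0.086]
tab_top 0.39 [239. 226.] [0.47  0.083 0.067]
paste_pot 0.82 [285. 219.] [0.638 0.105 0.03 ]
paste_pot 0.35 [285. 247.] [ 0.553 -0.02   0.03 ]
bur_stand 0.92 [284. 250.] [ 0.543 -0.029  0.03 ]
jaw_model 0.37 [251. 209.] [0.588 0.224 0.02 ]
top [0.38 0.03 1.35] ['image', 'K', 'eye', 'orientation']
dust_unit 0.83 [253. 232.] [0.482 0.101 0.06 ]
filter_cover 0.84 [268. 241.] [0.453 0.056 0.07 ]
filter_cover 0.84 [169. 214.] [0.542 0.347 0.07 ]
filter_cover 0.82 [380. 248.] [ 0.425 -0.269  0.07 ]
ridge_top 0.9 [336. 250.] [ 0.423 -0.14   0.086]
ridge_top 0.84 [164. 213.] [0.541 0.358 0.086]
ridge_top 0.59 [266. 243.] [0.447 0.062 0.086]
tab_top 0.48 [250. 228.] [0.495 0.11  0.067]
paste_pot 0.58 [251. 179.] [0.647 0.105 0.03 ]
bur_stand 0.74 [246. 230.] [0.492 0.125 0.03 ]
bur_stand 0.69 [286. 204.] [ 0.567 -0.001  0.03 ]
jaw_model 0.86 [216. 201.] [0.585 0.216 0.02 ]
jaw_model 0.35 [270. 242.] [0.453 0.053 0.02 ]
0.8 [0.15142904 0.60636593 0.23357747] [[-0.97, 0.242, 0.0], [0.242, 0.97, 0.0], [-0.0, 0.0, -1.0]] 1.001803302027101
```

```bash
python3 -c "
import cv2
a=cv2.imread('pics/top0.png')[150:330,140:410];cv2.imwrite('pics/topc.png',cv2.resize(a,None,fx=2.95,fy=2.95,interpolation=2))
a=cv2.imread('pics/side0.png')[160:360,150:350];cv2.imwrite('pics/sidec.png',cv2.resize(a,None,fx=3,fy=3,interpolation=2))"
```

```text
(no output)
```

View pics/topc.png

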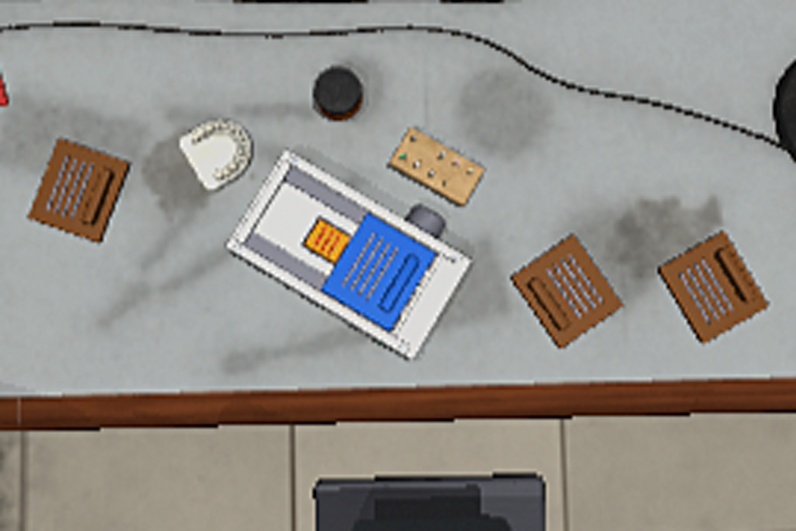

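View pics/sidec.png

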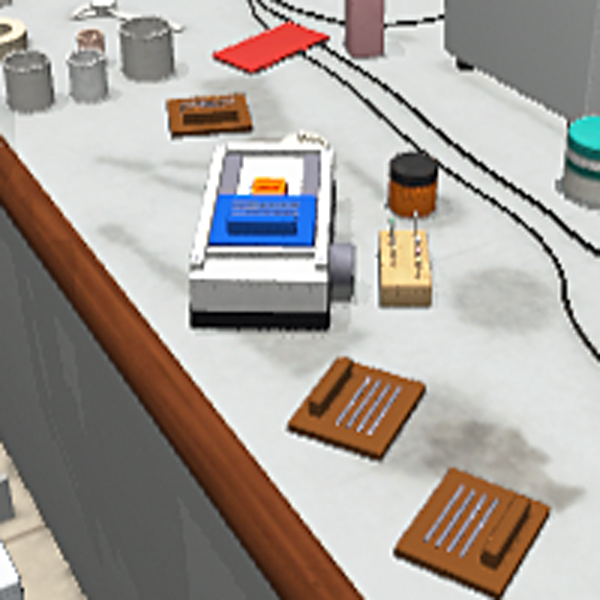

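```bash
cat >> h.py <<'E'
from scipy.optimize import minimize
def box(x0,x1,y0,y1,z0,z1): return np.array([[x,y,z] for x in(x0,x1) for y in(y0,y1) for z in(z0,z1)])
def U2W(P,p):
    c,s=np.cos(p[2]),np.sin(p[2]); P=np.atleast_2d(P)
    return P@np.array([[c,-s,0],[s,c,0],[0,0,1]]).T+[p[0],p[1],0]
def render(c,p,cy=-.036,S=4):
    m=np.zeros((420*S,560*S),np.uint8)
    for b in (box(-.045,.045,cy-.04,cy+.04,.06,.07),box(-.03,.03,cy-.03,cy-.018,.07,.086)):
        q=(proj(c,U2W(b,p))+.5)*S-.5
        cv2.fillConvexPoly(m,cv2.convexHull(np.round(q).astype(np.int32)),255)
    return cv2.resize(m,(560,420),interpolation=cv2.INTER_AREA)/255.
def blue(c):
    h=cv2.cvtColor(c["image"],cv2.COLOR_BGR2HSV)
    m=cv2.inRange(h,(100,130,40),(125,255,255))
    m=cv2.morphologyEx(m,cv2.MORPH_CLOSE,np.ones((5,5)))
    n,l,s,_=cv2.connectedComponentsWithStats(m)
    return (l==1+np.argmax(s[1:,4]))*1. if n>1 else m*0.
def fit(cs,p0,cy=-.036,fitcy=False):
    B=[blue(c) for c in cs]
    f=lambda v:sum(np.abs(render(c,v*[.01,.01,.1],cy)-b).sum()/b.sum() for c,b in zip(cs,B))
    v=np.array(p0)/[.01,.01,.1]
    for st in (1,.3):
        r=minimize(f,v,method="Nelder-Mead",options=dict(initial_simplex=np.vstack([v,v+np.eye(3)*st]),xatol=1e-3,fatol=1e-5)); v=r.x
    return v*[.01,.01,.1],r.fun
E
python3 - <<'E'
from h import *
cs=[cap("top"),cap("side")]
d=ray(cs[0],(250,228),.067)-ray(cs[0],(268,241),.07)
yaw=np.arctan2(-d[0],d[1]); print(np.degrees(yaw))
t=ray(cs[0],(250,228),.067); u=np.array([-np.sin(yaw),np.cos(yaw)]); p0=[*(t[:2]-.024*u),yaw]
for s in ([cs[0]],[cs[1]],cs):
    p,f=fit(s,p0); print(np.round(p[:2],4),np.degrees(p[2]).round(2),round(f,3))
    print("tab",U2W([0,.024,.067],p).round(4))
print([blue(c).sum() for c in cs])
c=cs[0];h=cv2.cvtColor(c["image"],cv2.COLOR_BGR2HSV);m=cv2.inRange(h,(8,150,120),(25,255,255))[190:260,200:300]
y,x=np.nonzero(m);print("orange",ray(c,(x.mean()+200,y.mean()+190),.067))
E
```

```text
-37.28588857451018
[0.4715 0.0875] -32.26 0.036
tab [[0.4844 0.1078 0.067 ]]
[0.4749 0.0939] -31.8 0.142
tab [[0.4876 0.1143 0.067 ]]
[0.4716 0.0875] -32.3 0.203
tab [[0.4844 0.1077 0.067 ]]
[np.float64(842.0), np.float64(579.0)]
orange [0.48427851 0.10753571 0.067     ]
```

Emit:
move_arm([
  [-0.74, -0.67, 0, 0, 0, 0.3, 0],
  [-0.74, -0.67, 0, 0, 0, 0.3, 0],
  [-0.74, -0.67, 0, 0, 0, 0.3, 0],
  [-0.74, -0.67, 0, 0, 0, 0.3, 0],
  [-0.74, -0.67, 0, 0, 0, 0.3, 0],
  [-0.74, -0.67, 0, 0, 0, 0.3, 0],
  [-0.74, -0.67, 0, 0, 0, 0.3, 0],
  [-0.74, -0.67, 0, 0, 0, 0.3, 0],
  [-0.74, -0.67, 0, 0, 0, 0.3, 0],
  [-0.74, -0.67, 0, 0, 0, 0.3, 0],
])

```text
time_s: 1.73
position: [0.3185, 0.3574, 0.2338]
tcp_rot: [[-0.374, 0.927, 0.0], [0.927, 0.374, 0.001], [0.001, 0.0, -1.0]]
force: [-0.1, 0.3, 0.6]
opening: 0.325
grasp_force: 0.0
```

```bash
cat >> h.py <<'E'
P=np.array([.4715,.0875,np.radians(-32.3)])
def go(u,ang_off=0,p=None):
    """tool move to bring fingertip to unit-frame point u, tool y along unit +x"""
    p=P if p is None else p
    s=bot.read_state(); R=np.array(s["tcp_rot"]); t=U2W(u,p)[0]+[0,0,.011]
    c,n=np.cos(p[2]),np.sin(p[2]); Rt=np.array([[-n,c,0],[c,n,0],[0,0,-1.]]); Rt[:,0]=np.cross(Rt[:,1],Rt[:,2])
    from scipy.spatial.transform import Rotation as Ro
    w=Ro.from_matrix(R.T@Rt).as_rotvec()/np.pi
    tip=np.array(s["position"])-[0,0,.011]
    print("t",s["time_s"],"tip in unit mm",(np.linalg.inv(Ro.from_euler('z',p[2]).as_matrix())@(tip-[p[0],p[1],0])*1000).round(1),"open",round(s["opening"],2),"F",np.round(s["force"],1))
    print("move",(R.T@(t-s["position"])/.3).round(4),w.round(4))
E
python3 -c "
from h import *
go([0,.024,.16])"
```

```text
t 1.7333 tip in unit mm [-273.6  146.4  222.8] open 0.33 F [-0.1  0.3  0.6]
move [-0.9786  0.2013  0.2087] [ 0.000e+00 -2.000e-04  3.015e-01]
```

Emit:
move_arm([
  [-0.978, 0.201, 0.2, 0, 0, 0.3015, 0],
  [-0.978, 0.201, 0.2, 0, 0, 0.3015, 0],
  [-0.978, 0.201, 0.2, 0, 0, 0.3015, 0],
  [-0.978, 0.201, 0.2, 0, 0, 0.3015, 0],
  [-0.978, 0.201, 0.2, 0, 0, 0.3015, 0],
  [-0.978, 0.201, 0.2, 0, 0, 0.3015, 0],
  [-0.978, 0.201, 0.2, 0, 0, 0.3015, 0],
  [-0.978, 0.201, 0.2, 0, 0, 0.3015, 0],
  [-0.978, 0.201, 0.2, 0, 0, 0.3015, 0],
  [-0.978, 0.201, 0.2, 0, 0, 0.3015, 0],
])

```text
time_s: 2.57
position: [0.4838, 0.1089, 0.1732]
tcp_rot: [[0.532, 0.847, -0.001], [0.847, -0.532, 0.001], [-0.0, -0.001, -1.0]]
force: [0.2, 0.2, -0.2]
opening: 0.0
grasp_force: 0.0
```

```bash
python3 -c "
from h import *
go([0,.024,.075])
c=cap('wrist')
p,f=fit([c],P); print(p[:2].round(4),np.degrees(p[2]).round(2),f)
im=c['image'].copy()
for b,col in ((box(-.015,.015,.006,.042,.067,.067),(0,255,0)),(box(-.045,.045,-.076,.004,.07,.07),(0,255,255))):
  q=proj(c,U2W(b,P)); cv2.polylines(im,[cv2.convexHull(q.round().astype(np.int32))],True,col,1)
cv2.imwrite('pics/w1.png',im)"
```

```text
t 2.5667 tip in unit mm [ -1.1  24.7 162.2] open 0.0 F [ 0.2  0.2 -0.2]
move [-0.0023  0.004   0.2906] [-0.0004  0.      0.0009]
[0.47   0.0842] -33.37 2.653907063260465
```

View pics/w1.png

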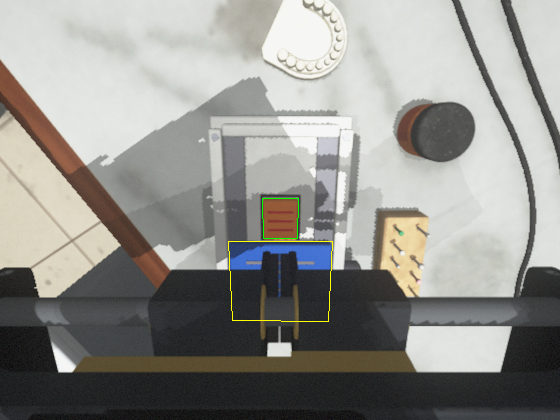

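Emit:
move_arm([
  [-0.002, 0.004, 0.13, 0, 0, 0, 0],
  [-0.002, 0.004, 0.22, 0, 0, 0, 0],
  [-0.002, 0.004, 0.28, 0, 0, 0, 0],
  [-0.002, 0.004, 0.3, 0, 0, 0, 0],
  [-0.002, 0.004, 0.31, 0, 0, 0, 0],
  [-0.002, 0.004, 0.32, 0, 0, 0, 0],
  [-0.002, 0.004, 0.33, 0, 0, 0, 0],
  [-0.002, 0.004, 0.34, 0, 0, 0, 0],
  [-0.002, 0.004, 0.347, 0, 0, 0, 0],
  [-0.002, 0.004, 0.347, 0, 0, 0, 0],
])

```text
time_s: 3.45
position: [0.485, 0.107, 0.0699]
tcp_rot: [[0.534, 0.845, 0.002], [0.845, -0.534, 0.0], [0.001, 0.001, -1.0]]
force: [-0.3, 0.7, 2.6]
opening: 0.005
grasp_force: 0.9
```

```bash
python3 -c "
from h import *
go([0,.024,.056])"
```

```text
t 3.45 tip in unit mm [ 1.  23.7 58.9] open 0.01 F [-0.3  0.7  2.6]
move [ 0.0009 -0.0034  0.0097] [ 0.0004 -0.0003  0.0001]
```

Emit:
move_arm([
  [0, -0.003, 0.0033, 0, 0, 0, 0],
  [0, -0.003, 0.0066, 0, 0, 0, 0],
  [0, -0.003, 0.01, 0, 0, 0, 0],
  [0, -0.003, 0.0117, 0, 0, 0, 0],
  [0, -0.003, 0.0117, 0, 0, 0, 0],
])

```text
time_s: 3.87
position: [0.485, 0.1071, 0.0674]
tcp_rot: [[0.534, 0.845, 0.003], [0.845, -0.534, -0.0], [0.001, 0.003, -1.0]]
force: [-0.5, 0.5, 13.4]
opening: 0.006
grasp_force: 6.8
```

Emit:
move_arm([
  [0, 0, -0.1, 0, 0, 0, 0],
  [0, 0, -0.2, 0, 0, 0, 0],
  [0, 0, -0.22, 0, 0, 0, 0.1],
  [-0.13, 0, -0.22, 0, 0, 0, 0.3],
  [-0.26, 0, -0.22, 0, 0, 0, 0.3],
  [-0.373, 0, -0.22, 0, 0, 0, 0.3],
  [-0.373, 0, -0.22, 0, 0, 0, 0.3],
  [-0.373, 0, -0.22, 0, 0, 0, 0.3],
])

```text
time_s: 4.53
position: [0.4227, 0.0116, 0.1315]
tcp_rot: [[0.538, 0.843, -0.002], [0.843, -0.538, 0.0], [-0.001, -0.002, -1.0]]
force: [0.1, 0.2, 0.0]
opening: 0.287
grasp_force: 0.0
```

```bash
python3 -c "
from h import *
go([0,-.09,.0745])
for n in ('wrist','side'):
  c=cap(n); im=c['image']
  cv2.imwrite('pics/'+n+'2.png',im if n=='wrist' else cv2.resize(im[180:280,180:310],None,fx=5,fy=5))"
```

```text
t 4.5333 tip in unit mm [ -0.7 -90.3 120.5] open 0.29 F [0.1 0.2 0. ]
move [0.0011 0.0025 0.1534] [-0.0006  0.0002 -0.0012]
```

View pics/wrist2.png

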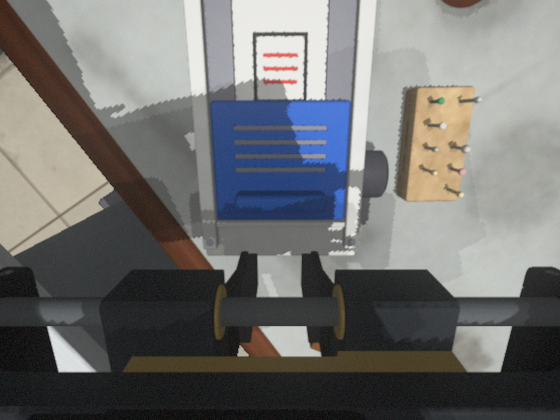

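View pics/side2.png

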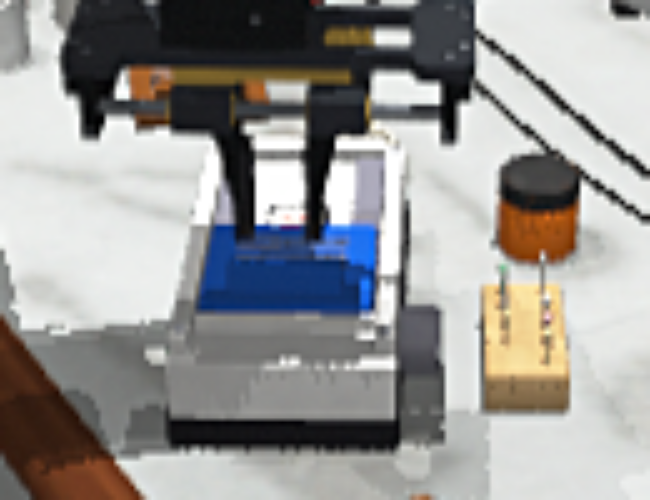

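The wrist picture shows the tab turned white with red marks at (280,68), flush. The cover is unmoved at (280,160), with the fingers behind the ridge and still above it. Next I check the cover's pose with this view, then descend.

```bash
python3 -c "
from h import *
c=cap('wrist')
p,f=fit([c],P); print(p[:2].round(4),np.degrees(p[2]).round(2),f)
go([0,-.09,.0745],p=p)"
```

```text
[0.4703 0.0855] -32.07 0.16263831701719317
t 4.6833 tip in unit mm [ -0.3 -85.7 120.7] open 0.3 F [-0.1  0.8  0.9]
move [-0.0145  0.0011  0.1541] [ 0.0001 -0.0001 -0.0011]
```

Emit:
move_arm([
  [0, 0.003, 0.08, 0, 0, 0, 0.3],
  [0, 0.003, 0.13, 0, 0, 0, 0.3],
  [0, 0.003, 0.147, 0, 0, 0, 0.3],
  [0, 0.003, 0.152, 0, 0, 0, 0.3],
  [0, 0.003, 0.152, 0, 0, 0, 0.3],
])

```text
time_s: 5.1
position: [0.4249, 0.0129, 0.0861]
tcp_rot: [[0.533, 0.846, -0.001], [0.846, -0.533, 0.0], [-0.0, -0.001, -1.0]]
force: [0.8, 0.2, 0.7]
opening: 0.301
grasp_force: 0.0
```

Emit:
move_arm([
  [0.01, 0, 0, 0, 0, 0, 0.3],
  [0.02, 0, 0, 0, 0, 0, 0.3],
  [0.03, 0, 0, 0, 0, 0, 0.3],
  [0.04, 0, 0, 0, 0, 0, 0.3],
  [0.05, 0, 0, 0, 0, 0, 0.3],
  [0.06, 0, 0, 0, 0, 0, 0.3],
  [0.07, 0, 0, 0, 0, 0, 0.3],
  [0.08, 0, 0, 0, 0, 0, 0.3],
  [0.09, 0, 0, 0, 0, 0, 0.3],
  [0.1, 0, 0, 0, 0, 0, 0.3],
])

```text
time_s: 5.93
position: [0.4408, 0.0379, 0.0863]
tcp_rot: [[0.534, 0.845, -0.0], [0.845, -0.534, 0.0], [-0.0, -0.0, -1.0]]
force: [-0.4, -1.9, 1.7]
opening: 0.301
grasp_force: 0.9
```

```bash
cat >> h.py <<'E'
def covy(n="wrist"):
    c=cap(n); q,f=fit([c],[*U2W([0,.02,0],P)[0,:2],P[2]])
    d=q[:2]-P[:2]; print(n,"slide mm",(d@[-np.sin(P[2]),np.cos(P[2])]*1000).round(1),"lat",(d@[np.cos(P[2]),np.sin(P[2])]*1000).round(1),np.degrees(q[2]).round(1),round(f,3)); return c
E
python3 -c "
from h import *
go([0,0,.0745]); c=covy(); cv2.imwrite('pics/w3.png',c['image'])"
```

```text
t 5.9333 tip in unit mm [  0.5 -58.3  75.3] open 0.3 F [-0.4 -1.9  1.7]
move [ 0.1945 -0.0018  0.0027] [-0.0001  0.      0.    ]
wrist slide mm 18.2 lat -0.2 -32.2 0.171
```

View pics/w3.png

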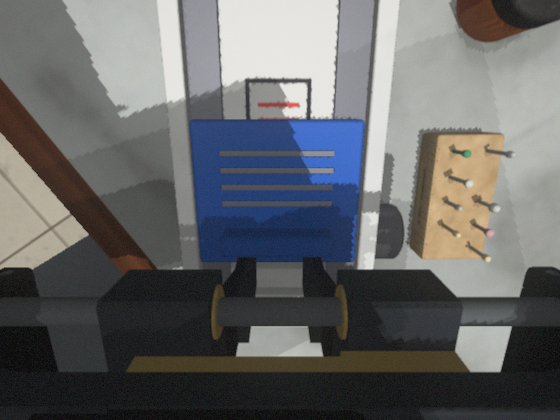

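The cover is sliding straight: its front edge is at row 120, over the tab, and both fingers are on the ridge at (245,265) and (315,265).

Emit:
move_arm([
  [0.013, 0, 0, 0, 0, 0, 0.3],
  [0.028, 0, 0, 0, 0, 0, 0.3],
  [0.044, 0, 0, 0, 0, 0, 0.3],
  [0.06, 0, 0, 0, 0, 0, 0.3],
  [0.076, 0, 0, 0, 0, 0, 0.3],
  [0.092, 0, 0, 0, 0, 0, 0.3],
  [0.108, 0, 0, 0, 0, 0, 0.3],
  [0.12, 0, 0, 0, 0, 0, 0.3],
  [0.132, 0, 0, 0, 0, 0, 0.3],
  [0.14, 0, 0, 0, 0, 0, 0.3],
])

```text
time_s: 6.82
position: [0.4635, 0.0735, 0.0863]
tcp_rot: [[0.534, 0.845, 0.0], [0.845, -0.534, 0.0], [0.0, 0.0, -1.0]]
force: [-0.5, -0.6, -0.7]
opening: 0.3
grasp_force: 0.4
```

```bash
python3 -c "
from h import *
go([0,0.0075,.0745])"
```

```text
t 6.8167 tip in unit mm [  0.7 -16.1  75.3] open 0.3 F [-0.5 -0.6 -0.7]
move [ 0.0786 -0.0022  0.0028] [ 0.0001 -0.      0.0001]
```

Emit:
move_arm([
  [0.012, 0, 0, 0, 0, 0, 0.3],
  [0.024, 0, 0, 0, 0, 0, 0.3],
  [0.036, 0, 0, 0, 0, 0, 0.3],
  [0.046, 0, 0, 0, 0, 0, 0.3],
  [0.056, 0, 0, 0, 0, 0, 0.3],
  [0.064, 0, 0, 0, 0, 0, 0.3],
  [0.071, 0, 0, 0, 0, 0, 0.3],
  [0.077, 0, 0, 0, 0, 0, 0.3],
  [0.077, 0, 0, 0, 0, 0, 0.3],
])

```text
time_s: 7.57
position: [0.4759, 0.0929, 0.0864]
tcp_rot: [[0.534, 0.845, 0.001], [0.845, -0.534, 0.0], [0.0, 0.0, -1.0]]
force: [0.5, -0.9, -0.2]
opening: 0.3
grasp_force: 0.0
```

Emit:
move_arm([
  [-0.02, 0, 0, 0, 0, 0, 0.3],
  [-0.06, 0, -0.02, 0, 0, 0, 0.3],
  [-0.09, 0, -0.12, 0, 0, 0, 0.3],
  [-0.12, 0, -0.25, 0, 0, 0, 0.3],
  [-0.2, 0, -0.35, 0, 0, 0, 0.3],
  [-0.3, 0, -0.4, 0, 0, 0, 0.3],
  [-0.4, 0, -0.4, 0, 0, 0, 0.3],
  [-0.4, 0, -0.4, 0, 0, 0, 0.3],
  [-0.4, 0, -0.4, 0, 0, 0, 0.3],
])

```text
time_s: 8.32
position: [0.4102, -0.01, 0.2069]
tcp_rot: [[0.538, 0.843, 0.0], [0.843, -0.538, 0.0], [0.0, 0.0, -1.0]]
force: [0.5, 1.2, 0.1]
opening: 0.302
grasp_force: 0.0
```

```bash
python3 -c "
from h import *
go([0,0.0075,.0745]); covy('top'); c=covy(); cv2.imwrite('pics/w4.png',c['image'])"
```

```text
t 8.3167 tip in unit mm [   0.3 -115.2  195.9] open 0.3 F [0.5 1.2 0.1]
move [ 0.4088 -0.0027  0.4048] [ 0.0001 -0.0001 -0.0013]
top slide mm 86.1 lat -0.3 -32.2 0.042
wrist slide mm 85.4 lat -0.6 -32.5 0.13
```

View pics/w4.png

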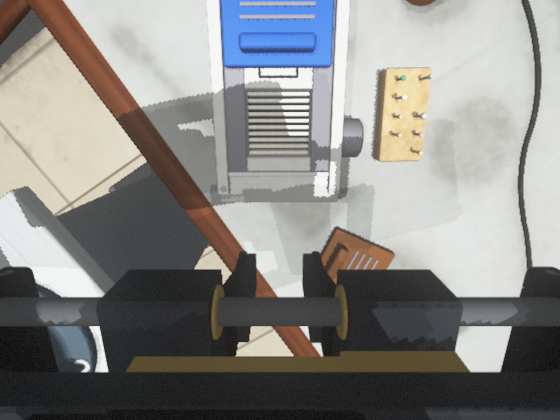

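The picture shows the filter opening at (278,122) fully uncovered. The cover lies flat beyond it with its rear edge at row 67, about 85 mm along, and the bur stand has not moved.

```bash
python3 -c "
from h import *
print(workorder.hand_in())"
```

```text
the job is handed in; nothing more can be done
None
```

The snap tab is pressed in flush, the cover has been pushed about 85 mm onto the ledge with the filter opening fully uncovered, and the job was handed in at about 8.4 s; no verdict came back.

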